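# Reseat the filter cap on a compressor's intake housing and latch it

### The job

The round filter cap has slipped out of its socket and sits up on the plate in the blue filter housing, hiding the hole. Without lifting the cap off, work it around on the plate until its spigot drops fully home, then swing the red retaining bar across over it until it is fully closed. Leave the spray can, the jar and the screwdriver where they are.

Things in the scene. Friction and masses are not known exactly. Their poses are not given: they have to be found in the camera images.
- housing: Fixed blue filter housing, 250 x 250 mm, 51 mm high; origin at the centre of its underside, on the bench. Its x axis runs from the bar's pivot to the catch, y to the side to which the bar opens, z up. A round 152 mm window in its top frame shows a grey metal plate, 6 mm below the frame's top (45 mm above the bench).
- window (a point): Centre of the window, at the level of the plate. The plate floats sideways under the frame before it is fixed at a place that differs each time, so its one blind hole (55 mm across, 15 mm deep) lies anywhere within 21 mm of this point; at the start the cap covers it.
- cap_seat (a point): Point on the axis of the loose cap (about 0.45 kg), on the floor of the cup on its top. It lies 22 mm above the plate while the spigot slides on the plate, and 10 mm above it when the cap is fully home, its disc flat on the plate. At the start it is 17 to 22 mm sideways from the hole. z is the cap's axis.
- cap: The cap, origin on its axis at the spigot's foot. From below up: steel spigot 50 mm diameter, 12 mm long, chamfered; black disc 104 mm diameter, 10 mm thick; orange cup wall 66 mm outside, 56 mm inside, 18 mm high, open at the top, so that fingertips put into the cup can push the cap about. Its yaw does not matter.
- bar (a joint): Angle of the red retaining bar about its upright pivot, rad. 0 = fully closed against its stop, lying along the housing's x axis across the window; grows as it opens towards the housing's +y (at most 2.1). About 1 N at the knob moves it; it stays where left. Underside 32 mm, top 44 mm above the plate: passes 4 mm over the cup's rim if the cap is home, else the cup blocks it.
- bar_pivot (a point): The bar's pivot on the housing, 108 mm from the window's centre along the housing's -x; axis z up.
- bar_knob (a point): Middle of the upright black knob on the red bar (18 mm diameter, 38 mm high, standing on top of the bar), 185 mm from the bar's pivot. The bar is 18 mm wide and ends 34 mm beyond the knob.
- spray: Green spray can, 60 mm diameter, 130 mm high, standing; origin at the centre of its underside. Not to be disturbed.
- jar: Jar with a steel lid, 60 mm diameter, 70 mm high, standing; origin at the centre of its underside. Not to be disturbed.
- driver: Screwdriver with a yellow handle, lying flat beside the housing, about 200 mm long. Not to be disturbed.
Mind the look-alikes: they are no part of the job. Of the things that look like the cap, the smallest one is meant.

How it is judged:
On the way, in this order (a step that is already met when the one before it is completed fails the run):
1. the cap has dropped fully home in the hidden hole (z of cap_seat in the frame of window between 0.006 and 0.013 m and horizontal distance between cap_seat and window below 0.03 m and angle between cap_seat's own z axis and vertical below 0.06 rad), for 0.2 s.
2. the red bar is closed over the cap (value of joint bar below 0.08 rad), for 0.2 s.
At the end, for the whole second after the job is handed in: The cap is home in the hole (its disc within 3 mm of the plate, tilt under 0.06 rad, axis within 30 mm of the window's centre) and at rest, and the red bar is closed over it (joint below 0.08 rad) (all of step 1 and value of joint bar below 0.08 rad and linear speed of cap below 0.02 m/s); the robot touches nothing.
It fails at once if the cap was lifted off the plate (more than 10 mm above its sliding height) (z of cap_seat in the frame of window above 0.032 m).
It fails at once if the spray can was disturbed (moved over 30 mm) (distance of spray from where it was at the start of the episode above 0.03 m).
It fails at once if the jar was disturbed (moved over 30 mm) (distance of jar from where it was at the start of the episode above 0.03 m).
It fails at once if the screwdriver was disturbed (moved over 30 mm) (distance of driver from where it was at the start of the episode above 0.03 m).
It also fails if it takes over 64 s, if anything falls off the work surface, if the arm or the gripper's body presses on something with over 40 N, if the wrist force passes 120 N, or if a joint passes its speed limit or range.

### The arm

A 7-joint arm with a two-finger parallel gripper is mounted at the origin on the work surface. World frame = base frame: x ahead of the robot, y to its left, z up, the work surface at z = 0. Lengths are in m, angles in rad, forces in N, time in s.
With the tool pointing down it reaches from about 0.4 to 0.85 m from the base axis. Payload 4.5 kg.
Tool frame: the origin (TCP) lies at the very end of the fingers, on their centre line; the grasp point (between the pads) lies tcp_to_grasp behind it (tcp_to_grasp is the distance from the TCP to the grasp point, in m); z points along the fingers, y is the direction in which the jaws open and shut (so a half turn about z gives the same grasp; the last joint's range is limited). The gripper opens to 85 mm and grips with 20 to 120 N. Pads are 22 mm wide; open, the fingers measure 114 mm over their backs; the gripper's body (76 mm by 85 mm) begins 54 mm behind the grasp point. The pads swing forward as they close: fully open they stand 13 mm farther back than shut.
Start: joints at [-1.227, 0.689, -0.195, 1.565, 0.157, 0.902, -0.215], TCP at [0.191, 0.595, 0.231] pointing down, gripper open.
Joint ranges: [-3.01, 3.01], [-0.46, 2.08], [-1.47, 1.51], [0.13, 2.56], [-1, 4.14], [0.04, 2.09], [-2.66, 2.66]. Speed limits (rad/s): [2.57, 2.57, 3.14, 3.14, 3.14, 3.14, 3.14].

### API

Orientations are given as a 3x3 rotation matrix whose columns are the frame's x, y, z axes.
In Python, from cell import movep, move_linear, movej, gripper_open, grasp, sleep, inverse_kinematics, sense, capture, calibration, Unreachable, job_done, boxes_of, masks_of, spot_point, tcp_to_grasp gives the robot as it stands. Calls block until the motion is done:
- movep(position, orientation): joint-space move of the TCP to a pose.
- move_linear(position, max_speed=0.15, ori=None, force_limit=None): straight line of the TCP; ori=None keeps the orientation; max_speed is the mean speed in m/s. With force_limit (N) it stops when the force on the tool has changed by that much, and returns True; else False.
- movej(angles): joint-space move.
- gripper_open() and grasp(): open the fingers fully, or close them until they stop; the grip force is fixed at half the most.
- sleep(seconds).
- inverse_kinematics(position, orientation): joint angles nearest the present ones, or None.
- sense(): the state.
- capture(name): name is "scene" or "side" or "wrist"; returns the picture (480x640x3 uint8, red, green, blue); there is no depth.
- calibration(name): a dict with "camera_matrix" (3x3 intrinsics, pixels), "extrinsics" (4x4, takes a point from world to camera coordinates). Camera axes: x right, y down, z forward; pixel columns grow to the right and rows downward; lengths in m; the calibration is good to about 2 mm. A picture is of the moment at which its call begins: read the wrist's pose just before it. calibration takes no time and is no camera call; for the wrist camera it gives the pose at the moment of the call.
A pose or a line that the arm cannot do raises Unreachable and nothing moves.
- job_done(): hands the job in, once; it reports no verdict.
Trained networks look in the newest picture that a camera, given by its name, has taken for a name from the list of things; names that differ only in an ending like _2 or _b are one class to them, and where a whole thing is asked for, a point or a joint stands for the part that bears it (a point fixed in the world has none). Each returns a list of dicts, best first, with "score" (0 to 1); they miss things now and then, are a little off and sometimes report something else, mostly with a low value. They report only what shows in the picture. A call takes as long as a camera call. They do not tell look-alikes from the thing itself.
- boxes_of(camera, thing): "xyz" ([x, y, z] in m, in world coordinates, good to about 4 mm: the middle of the surface that is visible of it).
- masks_of(camera, thing): "region" (480x640 bool, what is visible of it).
- spot_point(camera, thing): "xyz" ([x, y, z] in m, in world coordinates, good to about 4 mm: a listed point, or the origin of a listed thing).
The state is a dict: "t": time; "joints": joint angles; "dq": joint speeds; "joint_efforts": joint torques, N m; "tcp_pos": TCP position; "eef_rot": TCP orientation; "force": force on the tool from outside, world axes, zero at the start; "wrist_torque": the same for the moment, N m; "finger_gap": finger opening in m.
Only numpy, scipy, OpenCV 4.12 (cv2) and the standard library are available. Lean on these libraries where they do the work, as an engineer would, in place of code of your own. Each camera call takes 0.05 s, during which the arm holds its last target. There are 200 camera calls.

## Working session

There is one attempt and no reset: what is moved stays moved. The work goes in short steps, each a Python script; the robot and the scene stay as the last script left them, time stands still between calls to the robot, and variables do not carry over. Pictures are saved under pics/ and viewed, about 8 in all and at most 12, crops included, and the job is handed in when it is done.

```bash
mkdir -p pics; ls; python3 - <<'E'
from cell import *
import cv2,numpy as np
np.set_printoptions(precision=4,suppress=True)
ims=[]
for c in ["scene","side"]:
    im=capture(c); cv2.imwrite(f"pics/{c}0.png",im[...,::-1])
    for th in ["housing","window","cap_seat","cap","bar","bar_pivot","bar_knob","spray","jar","driver"]:
        for f in (spot_point,boxes_of):
            try: print(c,th,f.__name__,[(np.round(d["xyz"],3).tolist(),round(d["score"],2)) for d in f(c,th)][:4])
            except Exception as e: print(c,th,f.__name__,repr(e)[:80])
s=sense();print(s["t"],s["tcp_pos"],s["eef_rot"],s["finger_gap"],tcp_to_grasp)
E
```

```text
pics
scene housing call [([0.59, -0.19, -0.003], 0.74), ([0.611, -0.174, 0.063], 0.63)]
scene housing call [([0.648, -0.172, 0.049], 0.95), ([0.406, -0.355, 0.021], 0.65)]
scene window call []
scene window call [([0.643, -0.168, 0.05], 0.79)]
scene cap_seat call [([0.675, 0.125, 0.034], 0.8), ([0.285, -0.202, 0.029], 0.78), ([0.611, -0.17, 0.064], 0.64), ([0.589, -0.19, -0.003], 0.2)]
scene cap_seat call [([0.624, -0.166, 0.063], 0.83), ([0.686, 0.122, 0.034], 0.74), ([0.31, -0.202, 0.03], 0.63)]
scene cap call [([0.607, -0.166, 0.043], 0.96), ([0.285, -0.208, 0.0], 0.83), ([0.673, 0.122, -0.006], 0.82)]
scene cap call [([0.31, -0.204, 0.033], 0.93), ([0.618, -0.165, 0.068], 0.71), ([0.688, 0.121, 0.029], 0.69)]
scene bar call ValueError('it knows: bar_knob, bar_pivot, cap, cap_seat, driver, housing, jar, 
scene bar call [([0.586, -0.053, 0.084], 0.94)]
scene bar_pivot call [([0.491, -0.145, 0.085], 0.71)]
scene bar_pivot call [([0.644, -0.172, 0.05], 0.8), ([0.407, -0.356, 0.02], 0.74)]
scene bar_knob call [([0.43, -0.363, 0.001], 0.75)]
scene bar_knob call [([0.585, -0.053, 0.087],
[... 1060 characters left out ...]
 call [([0.56, -0.076, 0.09], 0.97)]
side bar_pivot call [([0.491, -0.145, 0.082], 0.91)]
side bar_pivot call [([0.573, -0.234, 0.048], 0.87)]
side bar_knob call [([0.624, -0.013, 0.11], 0.72)]
side bar_knob call [([0.558, -0.078, 0.09], 0.58)]
side spray call [([0.568, -0.414, 0.003], 0.57)]
side spray call [([0.563, -0.421, 0.12], 0.98)]
side jar call [([0.751, -0.013, 0.004], 0.65)]
side jar call [([0.743, -0.029, 0.06], 0.71), ([0.557, -0.077, 0.084], 0.2)]
side driver call [([0.43, -0.358, 0.001], 0.93)]
side driver call [([0.391, -0.363, 0.022], 0.97)]
2.0 [0.1905 0.5953 0.2313] [[-0.9524  0.3048 -0.    ]
 [ 0.3048  0.9524  0.0001]
 [ 0.      0.0001 -1.    ]] 0.08531897110118376 0.0187
```

```bash
python3 - <<'E'
import cv2,numpy as np
a=cv2.imread("pics/scene0.png");b=cv2.imread("pics/side0.png")
cv2.imwrite("pics/s1.png",a);cv2.imwrite("pics/s2.png",b)
E
```

```text
(no output)
```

View pics/scene0.png

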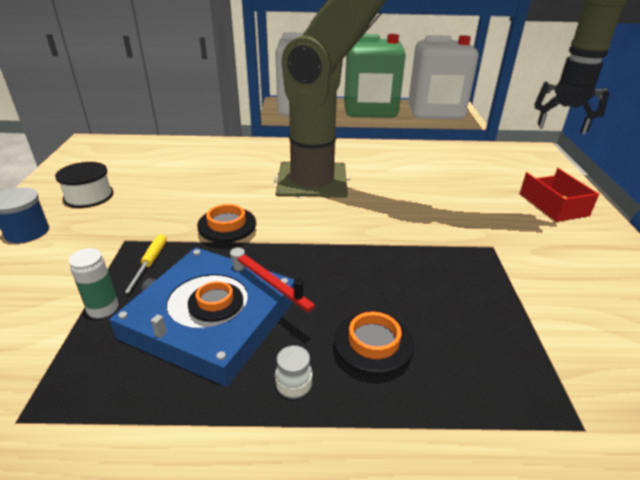

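View pics/side0.png

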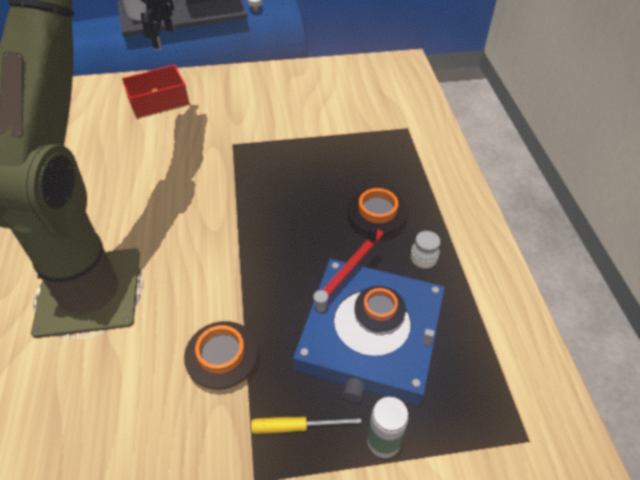

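Cap look-alikes: scene pixels (215,298) in the housing, (227,222) and (375,340). The one in the housing is the smallest and sits on the plate, so I choose that. Next I look with the wrist camera from above and obliquely, which may show the hole under the disc.

```bash
cat > h.py <<'E'
from cell import *
import cv2,numpy as np
np.set_printoptions(precision=4,suppress=True)
def Rz(a): c,s=np.cos(a),np.sin(a); return np.array([[c,-s,0],[s,c,0],[0,0,1.]])
def axang(v): return cv2.Rodrigues(np.array(v,float))[0]
def down(yaw): # tool z down, tool y axis at 'yaw' in world xy
    y=np.array([np.cos(yaw),np.sin(yaw),0]); z=np.array([0,0,-1.]); return np.column_stack([np.cross(y,z),y,z])
def ray(cal,px,z):
    """pixels (n,2) -> world points on plane z"""
    K,E=cal["camera_matrix"],np.array(cal["extrinsics"]); R,t=E[:3,:3],E[:3,3]
    d=np.column_stack([np.atleast_2d(px).astype(float),np.ones(len(np.atleast_2d(px)))])@np.linalg.inv(K).T@R
    c=-R.T@t; return c+d*((z-c[2])/d[:,2])[:,None]
def proj(cal,P):
    K,E=cal["camera_matrix"],np.array(cal["extrinsics"]); q=np.atleast_2d(P)@E[:3,:3].T+E[:3,3]; q=q@np.array(K).T; return q[:,:2]/q[:,2:]
def campos(cal): E=np.array(cal["extrinsics"]); return -E[:3,:3].T@E[:3,3]
def shot(cam,name):
    cal=calibration(cam); im=capture(cam); cv2.imwrite(f"pics/{name}.png",im[...,::-1]); np.savez(f"pics/{name}.npz",K=cal["camera_matrix"],E=cal["extrinsics"]); return im,cal
def spots(cam,things):
    for th in things: print(cam,th,[(np.round(d["xyz"],4).tolist(),round(d["score"],2)) for d in spot_point(cam,th)][:3])
E
python3 - <<'E'
from h import *
W=np.array([.59,-.192,0])
for yaw in np.deg2rad([-16,-16+90,-106]):
    q=inverse_kinematics([W[0],W[1],.30],down(yaw)); print(yaw,None if q is None else np.round(q,2))
movep([W[0],W[1],.30],down(np.deg2rad(-16)))
im,cal=shot("wrist","w1"); print(campos(cal),sense()["t"])
spots("wrist",["window","cap_seat","cap","bar_pivot","bar_knob"])
print("center px",proj(cal,[[W[0],W[1],.045]]))
E
```

```text
-0.2792526803190927 [ 0.1   0.62  0.25  1.51 -0.17  1.04  0.12]
1.2915436464758039 [ 0.33  0.61 -0.17  1.49  0.11  1.05  1.43]
-1.8500490071139892 [-0.1   0.69  0.65  1.52 -0.45  1.09 -1.2 ]
[ 0.6135 -0.1113  0.4418] 5.15
wrist window []
wrist cap_seat [([0.6069, -0.1676, 0.0614], 0.72), ([0.28, -0.2061, 0.0345], 0.7)]
wrist cap [([0.6043, -0.1686, 0.0444], 0.86), ([0.2878, -0.2066, -0.0027], 0.61)]
wrist bar_pivot [([0.4925, -0.1447, 0.0808], 0.8)]
wrist bar_knob []
center px [[318.4297 189.2073]]
```

View pics/w1.png

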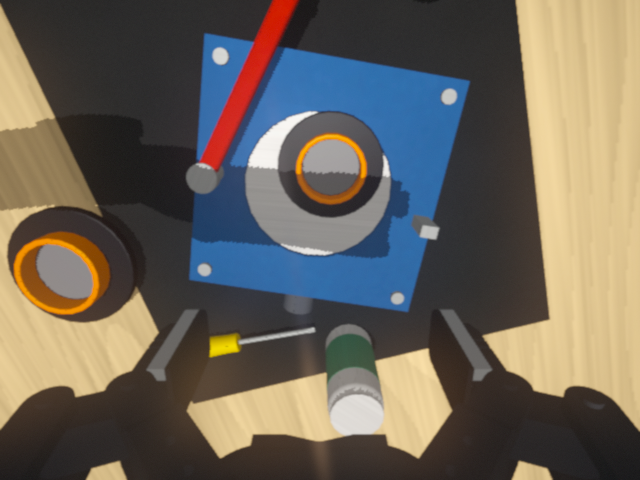

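```bash
python3 - <<'E'
from h import *
from scipy.optimize import least_squares
def load(n): d=np.load(f"pics/{n}.npz"); return dict(camera_matrix=d["K"],extrinsics=d["E"])
cals={"w1":load("w1"),"scene0":calibration("scene"),"side0":calibration("side")}
def circ(P,r=None):
    f=lambda p: np.hypot(P[:,0]-p[0],P[:,1]-p[1])-(p[2] if r is None else r)
    s=least_squares(f,[*P[:,:2].mean(0),.05],loss="soft_l1",f_scale=.001); return s.x
for n,cal in cals.items():
    im=cv2.imread(f"pics/{n}.png"); hsv=cv2.cvtColor(im,cv2.COLOR_BGR2HSV)
    o=cv2.inRange(hsv,(5,150,90),(18,255,255))
    c=proj(cal,[[.607,-.168,.085]])[0]; print(n,"cam",campos(cal),"cap px",c)
    k,l,st,ce=cv2.connectedComponentsWithStats(o); i=min(range(1,k),key=lambda i:np.hypot(*(ce[i]-c))+(1e3 if st[i,4]<100 else 0))
    m=(l==i).astype(np.uint8); cs=max(cv2.findContours(m,0,1)[0],key=len)[:,0]
    # outer upper half = rim; for overhead view use all
    P=ray(cal,cs,.085); print(" rim outer fit",circ(P), "bbox ctr",ray(cal,[st[i,:2]+st[i,2:4]/2],.085)[0])
    # white plate -> outline against blue
    blue=cv2.inRange(hsv,(100,120,20),(125,255,255))
    w=proj(cal,[[.59,-.192,.051]])[0]; pts=[]
    for a in np.linspace(0,2*np.pi,180,endpoint=False):
        q=np.array([[.59+r*np.cos(a),-.192+r*np.sin(a),.051] for r in np.linspace(.055,.11,111)])
        px=np.round(proj(cal,q)).astype(int); v=np.array([blue[y,x]>0 if 0<=x<640 and 0<=y<480 else False for x,y in px])
        h=np.convolve(v,np.ones(6),"valid")
        j=np.where(h>=6)[0]
        if len(j) and j[0]>0: pts.append(q[j[0]])
    pts=np.array(pts); print(" window",len(pts),circ(pts))
im=cv2.imread("pics/side0.png"); c=cv2.resize(im[265:365,310:450],None,fx=5,fy=5,interpolation=cv2.INTER_CUBIC)
cv2.imwrite("pics/c1.png",c)
E
```

```text
w1 cam [ 0.6135 -0.1113  0.4418] cap px [328.9908 168.6858]
 rim outer fit [ 0.6085 -0.1692  0.0326] bbox ctr [ 0.6087 -0.1688  0.085 ]
 window 180 [ 0.5901 -0.1883  0.076 ]
scene0 cam [1.2589 0.021  0.6602] cap px [214.8272 290.8744]
 rim outer fit [ 0.6201 -0.1664  0.0377] bbox ctr [ 0.6238 -0.1664  0.085 ]
 window 180 [ 0.5929 -0.1892  0.0764]
side0 cam [ 0.3979 -0.7566  1.011 ] cap px [380.5359 300.5207]
 rim outer fit [ 0.6057 -0.172   0.0338] bbox ctr [ 0.6064 -0.175   0.085 ]
 window 180 [ 0.5879 -0.1907  0.0793]
```

View pics/c1.png

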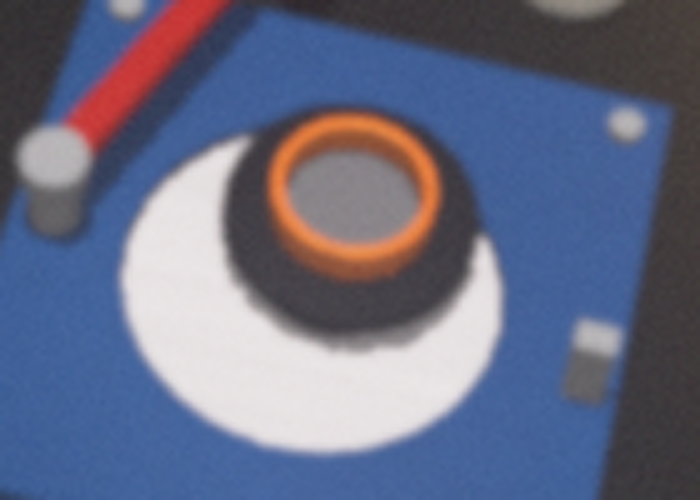

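The side crop shows the cap at (355,200) on the plate and no visible hole. The cap axis is at about (0.6085,-0.169), and the window at about (0.590,-0.1885), r=76 mm. The pivot is 107 mm from the window, which fits. The hole lies 17–22 mm from the cap's start and within 21 mm of the window. So I drag the cap out to a radius of 19.5 mm and sweep that arc, stopping on contact force.

```bash
cat >> h.py <<'E'
C0=np.array([.6082,-.1690]); YAW=np.deg2rad(-43); Z=.0695; HX,HY,RC=.011,.0145,.028
ey=np.array([np.cos(YAW),np.sin(YAW)]); ex=down(YAW)[:2,0]
def off(ang):
    d=np.array([np.cos(ang),np.sin(ang)]); a,b=d@ex,d@ey
    if abs(a)*RC<=HX: o=(0,np.sign(b)*(np.sqrt(RC**2-HX**2)-HY))
    elif abs(b)*RC<=HY: o=(np.sign(a)*(np.sqrt(RC**2-HY**2)-HX),0)
    else: o=(a*RC-np.sign(a)*HX,b*RC-np.sign(b)*HY)
    return o[0]*ex+o[1]*ey
def go(xy,v=.03,f=8,z=Z):
    r=move_linear([xy[0],xy[1],z],max_speed=v,force_limit=f); s=sense()
    return r,s
def capcam(cam="scene",z=.085):
    """bbox centre of orange cup rim in camera, on plane z (relative measure)"""
    cal=calibration(cam); im=capture(cam); hsv=cv2.cvtColor(im,cv2.COLOR_RGB2HSV); o=cv2.inRange(hsv,(5,150,90),(18,255,255))
    c=proj(cal,[[.6,-.18,z]])[0]; k,l,st,ce=cv2.connectedComponentsWithStats(o)
    i=min(range(1,k),key=lambda i:np.hypot(*(ce[i]-c))+(1e3 if st[i,4]<60 else 0))
    return ray(cal,[st[i,:2]+st[i,2:4]/2],z)[0][:2],st[i],im
E
python3 - <<'E'
from h import *
print("ref scene",capcam()[:2])
grasp(); print(sense()["finger_gap"])
movep([*C0,.13],down(YAW)); print(sense()["t"])
print("down",go(C0,.06,5)[0],sense()["tcp_pos"],sense()["force"],capcam()[:2])
a=np.deg2rad(172); d=np.array([np.cos(a),np.sin(a)])
print(go(C0+off(a))[0]); print("f",sense()["force"])
r,s=go(C0+off(a)+.0195*d); print(r,s["tcp_pos"],s["force"],s["t"])
p,st,im=capcam(); print(p,st)
w,cal=shot("wrist","w2")
cv2.imwrite("pics/v2.png",np.hstack([cv2.resize(im[230:390,120:333,::-1],None,fx=1.875,fy=1.875),cv2.resize(w[...,::-1],(400,300))]))
E
```

```text
ref scene (array([ 0.6225, -0.1666]), array([195, 281,  38,  31, 662], dtype=int32))
-0.000259253822349525
6.9417
down False [ 0.6086 -0.1692  0.0699] [-0.0992 -0.8393  0.6296] (array([ 0.6238, -0.1664]), array([195, 282,  38,  30, 503], dtype=int32))
False
f [0.2139 0.3722 0.3819]
False [ 0.5792 -0.1642  0.0696] [ 1.0258 -0.3346  0.7917] 9.425
[ 0.61   -0.1607] [200 278  37  28 512]
```

View pics/v2.png

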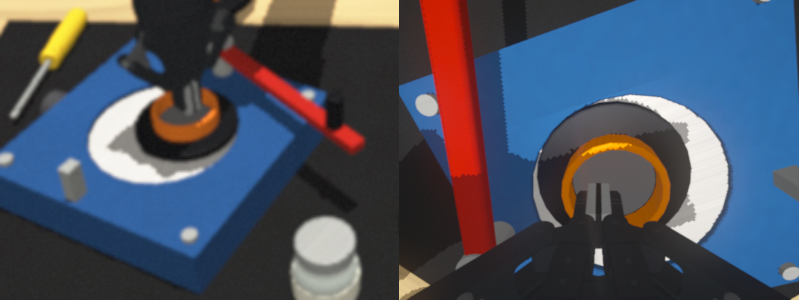

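```bash
cat >> h.py <<'E'
from scipy.optimize import least_squares
def capwrist(name=None,z=.085,r=.033):
    cal=calibration("wrist"); im=capture("wrist")
    if name: cv2.imwrite(f"pics/{name}.png",im[...,::-1])
    return fitwrist(im[...,::-1],cal,z,r)
def fitwrist(bgr,cal,z=.085,r=.033):
    o=cv2.inRange(cv2.cvtColor(bgr,cv2.COLOR_BGR2HSV),(4,150,70),(20,255,255))
    k,l,st,ce=cv2.connectedComponentsWithStats(o); g=proj(cal,[[*C0,z]])[0]
    ii=[i for i in range(1,k) if st[i,4]>80 and np.hypot(*(ce[i]-g))<160]
    pts=np.vstack([np.argwhere(l==i)[:,::-1] for i in ii]); hull=cv2.convexHull(pts.astype(np.int32))
    h=cv2.drawContours(np.zeros(o.shape,np.uint8),[hull],-1,1,1); ys,xs=np.nonzero(h); near=cv2.dilate(o,np.ones((3,3)))[ys,xs]>0
    P=ray(cal,np.column_stack([xs,ys])[near],z)
    s=least_squares(lambda p:np.hypot(P[:,0]-p[0],P[:,1]-p[1])-r,C0,loss="soft_l1",f_scale=.0007)
    return s.x,np.median(np.abs(s.fun)),len(P)
E
python3 - <<'E'
from h import *
for n in("w1","w2"):
    d=np.load(f"pics/{n}.npz");cal=dict(camera_matrix=d["K"],extrinsics=d["E"])
    c=fitwrist(cv2.imread(f"pics/{n}.png"),cal); print(n,c)
t=sense()["tcp_pos"][:2]; print("tool rel cap in tool axes",(t-c[0])@ex,(t-c[0])@ey, "disp",c[0]-C0)
a=np.deg2rad(172);print("expected",off(a)@ex,off(a)@ey)
E
```

```text
w1 (array([ 0.6084, -0.1692]), np.float64(0.0002165197276351033), 201)
w2 (array([ 0.596 , -0.1612]), np.float64(0.0007052913377632551), 368)
tool rel cap in tool axes -0.01373178152975633 -0.010271741636024092 disp [-0.0122  0.0078]
expected -0.005060140217829293 -0.008436257240091765
```

```bash
cat >> h.py <<'E'
def rfree(bgr,cal,z=.085):
    c,_,n=fitwrist(bgr,cal,z)
    o=[fitwrist(bgr,cal,z,r) for r in np.arange(.029,.0351,.0005)]
    return c,np.arange(.029,.0351,.0005)[int(np.argmin([x[1] for x in o]))]
def drive(wps,tol=.0015,fl=8,nmax=40):
    t=sense()["tcp_pos"][:2].copy(); n=0
    for w in wps:
        while n<nmax:
            cal=calibration("wrist"); im=capture("wrist")[...,::-1].copy(); c,r=rfree(im,cal); e=w-c; L=np.hypot(*e); n+=1
            d=c-C0; print("cap R %.1f ang %.0f  r %.1f tool-cap %s"%(1e3*np.hypot(*d),np.degrees(np.arctan2(d[1],d[0]))%360,1e3*r,np.round(1e3*(t-c),1)))
            if r<.0322: print("rim low"); return "low",im
            if L<tol: break
            t=t+e/L*min(L,.005); hit,s=go(t,.04,fl)
            if hit: print("force",s["force"],s["tcp_pos"],s["t"]); return "force",im
    return "end",im
E
python3 - <<'E'
from h import *
A=np.deg2rad([175,185,195,205])
wps=[C0+.0195*np.array([np.cos(a),np.sin(a)]) for a in A]
r,im=drive(wps,nmax=22); print(r,sense()["t"],sense()["force"]); cv2.imwrite("pics/w3.png",im)
E
```

```text
cap R 14.5 ang 147  r 29.5 tool-cap [-16.9  -3.1]
rim low
low 9.575 [ 1.5646 -0.5535  0.5942]
```

```bash
python3 - <<'E'
from h import *
d=np.load("pics/w2.npz");cal=dict(camera_matrix=d["K"],extrinsics=d["E"]); im=cv2.imread("pics/w2.png")
c=fitwrist(im,cal)[0]; print(campos(cal)); th=np.linspace(0,6.28,120)
for r,z,col in((.033,.085,(0,255,0)),(.028,.085,(255,255,0)),(.052,.067,(255,0,255))):
    p=proj(cal,np.column_stack([c[0]+r*np.cos(th),c[1]+r*np.sin(th),0*th+z])); cv2.polylines(im,[np.int32(p)],True,col,1)
cv2.imwrite("pics/v3.png",cv2.resize(im[120:440,180:580],None,fx=1.9,fy=1.9))
E
```

```text
[ 0.636  -0.1037  0.2114]
```

View pics/v3.png

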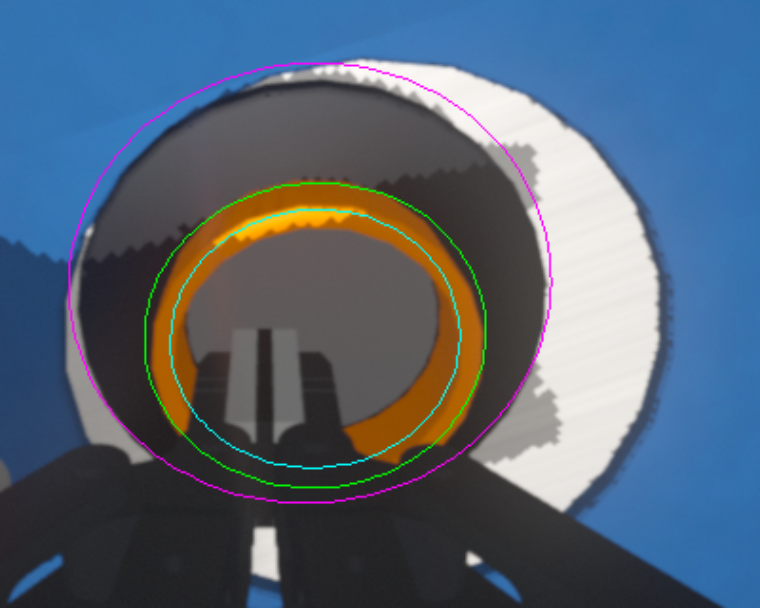

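The overlay shows why the fit is off. The camera also sees the outer cup wall (band at 315,190), so a single-rim circle is biased. I refit with the hull of the rim and wall-foot circles, with height free.

```bash
cat >> h.py <<'E'
TH=np.linspace(0,2*np.pi,90,endpoint=False)
def model(cal,p):
    P=np.vstack([np.column_stack([p[0]+.033*np.cos(TH),p[1]+.033*np.sin(TH),0*TH+z+p[2]]) for z in(.067,.085)])
    return cv2.convexHull(proj(cal,P).astype(np.float32))
def capfit(bgr,cal,fixz=False):
    """cap axis x,y and height change dz against sliding level, from the orange cup outline"""
    o=cv2.inRange(cv2.cvtColor(bgr,cv2.COLOR_BGR2HSV),(4,150,70),(20,255,255))
    k,l,st,ce=cv2.connectedComponentsWithStats(o); g=proj(cal,[[*C0,.076]])[0]
    pts=np.vstack([np.argwhere(l==i)[:,::-1] for i in range(1,k) if st[i,4]>80 and np.hypot(*(ce[i]-g))<160])
    h=cv2.drawContours(np.zeros(o.shape,np.uint8),[cv2.convexHull(pts.astype(np.int32))],-1,1,1); ys,xs=np.nonzero(h)
    q=np.column_stack([xs,ys])[cv2.dilate(o,np.ones((3,3)))[ys,xs]>0].astype(float)
    def f(p): m=model(cal,[*p,0][:3]); return [cv2.pointPolygonTest(m,tuple(x),True) for x in q]
    s=least_squares(f,[*C0] if fixz else [*C0,-.003],loss="soft_l1",f_scale=1.,diff_step=1e-3,x_scale=[.01]*(2 if fixz else 3))
    return s.x,np.median(np.abs(s.fun))
E
python3 - <<'E'
from h import *
for n in("w1","w2"):
    d=np.load(f"pics/{n}.npz");cal=dict(camera_matrix=d["K"],extrinsics=d["E"])
    for z in(0,1): 
        p,r=capfit(cv2.imread(f"pics/{n}.png"),cal,z); d=p[:2]-[.6084,-.1691]; print(n,p,r,"disp",d,np.hypot(*d))
t=sense()["tcp_pos"][:2]; print("tool rel cap",(t-p[:2])@ex,(t-p[:2])@ey)
E
```

```text
w1 [ 0.6083 -0.1703 -0.004 ] 0.24201573063958307 disp [-0.0001 -0.0012] 0.0012120613159303534
w1 [ 0.6083 -0.1697] 0.42267434062249115 disp [-0.0001 -0.0006] 0.0005871677329192244
w2 [ 0.5932 -0.165  -0.0026] 0.4188707896646523 disp [-0.0152  0.0041] 0.015782559883111932
w2 [ 0.5935 -0.1645] 0.7133928789214593 disp [-0.0149  0.0046] 0.015654099699208474
tool rel cap -0.009561902571274969 -0.010579931614034045
```

```bash
sed -i 's/^C0=.*; YAW/C0=np.array([.6083,-.1697]); YAW/' h.py; cat >> h.py <<'E'
def drive(wps,tol=.0015,fl=8,nmax=40,z=Z):
    t=sense()["tcp_pos"][:2].copy(); n=0
    for w in wps:
        while n<nmax:
            cal=calibration("wrist"); im=capture("wrist")[...,::-1].copy(); p,r=capfit(im,cal); c=p[:2]; e=w-c; L=np.hypot(*e); n+=1
            d=c-C0; s=sense(); print("R %.1f ang %.0f dz %.1f res %.1f tool-cap %s F %s"%(1e3*np.hypot(*d),np.degrees(np.arctan2(d[1],d[0]))%360,1e3*p[2],r,np.round(1e3*(t-c),1),np.round(s["force"],1)))
            if p[2]<-.009: return "low",im
            if L<tol: break
            t=t+e/L*min(L,.005); hit,s=go(t,.04,fl,z)
            if hit: print("force",s["force"],s["tcp_pos"],s["t"]); return "force",im
    return "end",im
def arc(degs,R=.0195): return [C0+R*np.array([np.cos(a),np.sin(a)]) for a in np.deg2rad(degs)]
E
python3 - <<'E'
from h import *
r,im=drive(arc([175,185,195,205,215]),nmax=24); print(r,sense()["t"],sense()["force"]); cv2.imwrite("pics/w3.png",im)
E
```

```text
R 15.8 ang 163 dz -2.6 res 0.4 tool-cap [-14.    0.8] F [1.6 0.2 2.1]
R 21.6 ang 157 dz -2.3 res 0.4 tool-cap [-13.3  -5.8] F [ 0.4 -1.2 -0.3]
R 21.5 ang 160 dz -2.3 res 0.4 tool-cap [-12.5  -9.6] F [ 0.6  0.2 -0.4]
R 21.5 ang 169 dz -2.3 res 0.6 tool-cap [-11.  -11.4] F [0.2 0.6 0.7]
R 20.5 ang 173 dz -2.2 res 0.8 tool-cap [-10.  -12.1] F [-0.4  1.6 -0.4]
R 20.6 ang 173 dz -2.2 res 0.8 tool-cap [-10.  -12.2] F [-0.5  0.6  0.1]
R 19.6 ang 186 dz -2.9 res 1.3 tool-cap [ -9.9 -11.9] F [ 0.3  0.1 -0.4]
R 19.6 ang 186 dz -2.9 res 1.3 tool-cap [ -9.8 -12. ] F [ 1.8  0.4 -0.9]
R 19.3 ang 196 dz -3.7 res 1.4 tool-cap [-10.1 -11.8] F [ 0.5 -0.5 -0.6]
R 19.4 ang 195 dz -3.7 res 1.4 tool-cap [-10.  -11.9] F [ 1.7 -0.7  1.3]
R 19.5 ang 202 dz -4.0 res 1.4 tool-cap [ -9.6 -12.8] F [ 0.4  2.2 -0.1]
R 19.6 ang 202 dz -4.0 res 1.4 tool-cap [ -9.5 -12.8] F [0.4 2.3 0.7]
R 20.2 ang 212 dz -4.2 res 1.2 tool-cap [ -8.4 -13.3] F [0.6 1.1 0.2]
end 12.3167 [0.6459 1.0581 0.1788]
```

```bash
python3 - <<'E'
from h import *
r,im=drive(arc(range(222,295,8)),nmax=30); print(r,sense()["t"],sense()["force"],sense()["tcp_pos"]); cv2.imwrite("pics/w4.png",im)
E
```

```text
R 20.2 ang 212 dz -4.2 res 1.2 tool-cap [ -8.1 -13.5] F [ 1.1  1.8 -0.6]
R 20.6 ang 217 dz -3.9 res 1.2 tool-cap [ -6.1 -14.1] F [ 1.   0.6 -0.7]
R 20.5 ang 217 dz -3.8 res 1.2 tool-cap [ -4.2 -14.9] F [ 0.8  0.2 -0.3]
R 20.5 ang 218 dz -4.0 res 1.2 tool-cap [ -2.4 -15.4] F [-0.6  0.4  0.1]
R 20.5 ang 219 dz -4.4 res 1.1 tool-cap [ -1.1 -15.4] F [-1.2  1.7 -0.7]
R 20.5 ang 219 dz -4.4 res 1.1 tool-cap [ -1.1 -15.4] F [-0.7  1.9 -0.1]
R 20.1 ang 231 dz -5.1 res 1.1 tool-cap [ -1.  -14.6] F [-0.4  0.3  0.2]
R 20.1 ang 231 dz -5.2 res 1.2 tool-cap [ -1.  -14.7] F [0.2 0.7 0.6]
R 20.1 ang 234 dz -5.7 res 1.0 tool-cap [  0.4 -14.9] F [-0.6  0.2 -0.6]
R 20.1 ang 234 dz -5.6 res 1.0 tool-cap [  0.4 -14.9] F [-1.2  0.9 -0.5]
R 21.3 ang 237 dz -14.6 res 0.4 tool-cap [  4.  -14.7] F [-0.7 -0.8  0.1]
low 14.6167 [-0.6521 -0.847   0.1437] [ 0.6013 -0.2031  0.0696]
```

The cap dropped: the fitted height fell from about −4 to −14.6 mm, and the fit is clean again. I retreat, check from above, and measure the bar.

```bash
python3 - <<'E'
from h import *
t=sense()["tcp_pos"]; p=t[:2]+np.array([-.003,.012]); go(p,.05,15); move_linear([*p,.20],max_speed=.15)
movep([.60,-.10,.26],down(np.deg2rad(-80)))
im,cal=shot("wrist","w5"); print(sense()["t"],campos(cal)); print(capfit(im[...,::-1].copy(),cal))
spots("wrist",["cap_seat","cap","bar_pivot","bar_knob"])
for c in("scene","side"): capture(c); spots(c,["cap_seat","cap","bar_pivot","bar_knob"])
for a in(-80,-35,100,145): 
  for q in((.6,.012),(.665,-.19)):
    k=inverse_kinematics([*q,.1],down(np.deg2rad(a))); print(a,q,None if k is None else np.round(k,2))
E
```

```text
16.7333 [ 0.6814 -0.0858  0.4008]
(array([ 0.5966, -0.1883, -0.0163]), np.float64(0.21457933533014031))
wrist cap_seat [([0.5995, -0.1834, 0.0485], 0.74), ([0.6689, 0.1234, 0.031], 0.73)]
wrist cap [([0.6715, 0.1228, 0.0041], 0.79), ([0.5952, -0.1884, 0.0331], 0.7)]
wrist bar_pivot [([0.4889, -0.1458, 0.0823], 0.83)]
wrist bar_knob [([0.6208, -0.0117, 0.1079], 0.83)]
scene cap_seat [([0.5985, -0.1865, 0.0517], 0.72), ([0.6711, 0.122, 0.0307], 0.68), ([0.2853, -0.2011, 0.029], 0.62)]
scene cap [([0.5919, -0.1886, 0.0302], 0.9), ([0.6728, 0.1232, -0.0007], 0.88)]
scene bar_pivot [([0.4901, -0.1455, 0.0823], 0.62)]
scene bar_knob [([0.6242, -0.0116, 0.1077], 0.66)]
side cap_seat [([0.6661, 0.1281, 0.0249], 0.9), ([0.5993, -0.1845, 0.0545], 0.85), ([0.286, -0.2028, 0.0326], 0.68)]
side cap [([0.2813, -0.2093, -0.0015], 0.92), ([0.5929, -0.1876, 0.0323], 0.76), ([0.6738, 0.1273, 0.0013], 0.62)]
side bar_pivot [([0.4898, -0.1458, 0.0794], 0.59), ([0.5674, -0.4108, -0.0021], 0.49)]
side bar_knob [([0.6226, -0.0105, 0.1092], 0.62)]
-80 (0.6, 0.012) [-0.34  0.88  0.44  1.77 -0.6   0.63 -0.94]
-80 (0.665, -0.19) [-0.01  0.99  0.47  1.46 -0.54  0.82 -0.75]
-35 (0.6, 0.012) [-0.25  0.85  0.28  1.76 -0.39  0.58 -0.35]
-35 (0.665, -0.19) [ 0.07  0.95  0.28  1.46 -0.33  0.78 -0.13]
100 (0.6, 0.012) [ 0.43  1.05 -1.05  1.72  1.05  1.04  0.74]
100 (0.665, -0.19) [ 0.72  1.22 -1.26  1.42  1.17  1.34  1.15]
145 (0.6, 0.012) [ 0.5   1.16 -1.26  1.72  1.18  1.23  1.44]
145 (0.665, -0.19) [ 0.72  1.22 -1.26  1.42  1.17  1.34  1.94]
```

View pics/w5.png

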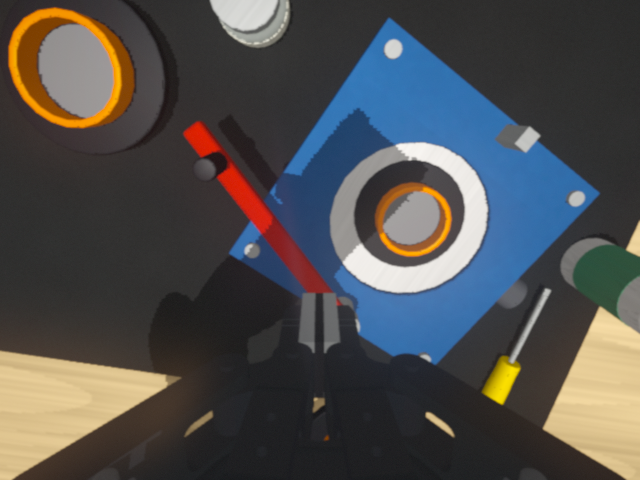

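The cap reads home: the three views put the seat at 0.049–0.055 m, where about 0.055 is expected, and the disc looks flat in the picture at (410,215). The bar runs from (330,300) to (195,130), with the knob at (0.6225,-0.0115). I push the knob along its arc.

```bash
python3 - <<'E'
from h import *
P=np.array([.4905,-.1453]); R=.186; at=lambda a:P+R*np.array([np.cos(a),np.sin(a)]); O=down(np.deg2rad(-80)); k=np.deg2rad(45.4)
s=at(k+.23); movep([*s,.18],O); print("down",move_linear([*s,.101],max_speed=.1,force_limit=6),sense()["t"],sense()["tcp_pos"])
end=np.deg2rad(-23.5); hit=False
for a in np.arange(k+.15,end-.1,-.08):
    hit=move_linear([*at(a),.101],max_speed=.1,force_limit=12); st=sense()
    if hit: break
d=st["tcp_pos"][:2]-P; print(hit,"tool angle",np.degrees(np.arctan2(d[1],d[0])),"closed knob at",np.degrees(end),st["force"],st["t"])
im,cal=shot("side","sd2"); spots("side",["bar_knob","cap_seat"]); im2,_=shot("scene","sc2"); spots("scene",["bar_knob","cap_seat"])
cv2.imwrite("pics/v4.png",np.hstack([cv2.resize(im[220:400,240:480,::-1],(400,300)),cv2.resize(im2[230:380,100:300,::-1],(400,300))]))
E
```

```text
down False 18.9917 [0.588  0.0131 0.1016]
True tool angle -17.27978072197279 closed knob at -23.5 [1.1509 1.8606 2.5123] 24.0167
side bar_knob [([0.6564, -0.222, 0.11], 0.92)]
side cap_seat [([0.6667, 0.1286, 0.0275], 0.92), ([0.2846, -0.2072, 0.0298], 0.72), ([0.598, -0.1862, 0.0567], 0.6)]
scene bar_knob [([0.6565, -0.2212, 0.1082], 0.83)]
scene cap_seat [([0.6737, 0.1261, 0.0327], 0.94), ([0.286, -0.2027, 0.0315], 0.79), ([0.5997, -0.1881, 0.0537], 0.68)]
```

View pics/v4.png

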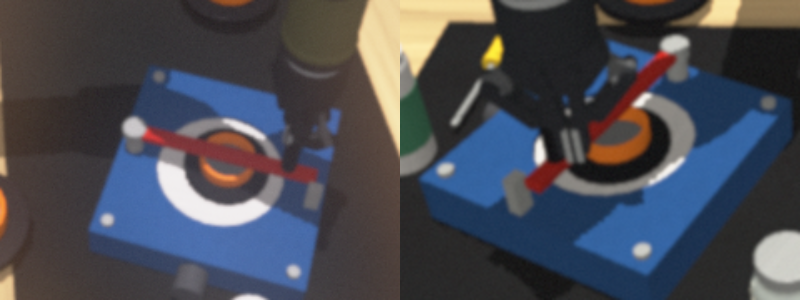

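The pictures show the bar lying across the cup with its tip at the catch, and the knob at −24.6°, close to the closed direction of about −24°. I push once more against the stop, retreat, check and hand in.

```bash
python3 - <<'E'
from h import *
P=np.array([.4905,-.1453]); t=sense()["tcp_pos"]; d=(t[:2]-P)/np.hypot(*(t[:2]-P)); n=np.array([d[1],-d[0]])  # closing dir
print("again",move_linear([*(t[:2]+.012*n),.101],max_speed=.03,force_limit=15),sense()["tcp_pos"][:2]-t[:2],sense()["force"])
t=sense()["tcp_pos"]; b=t[:2]-.03*n; move_linear([*b,.101],max_speed=.08); move_linear([*b,.28],max_speed=.15)
movep([.60,-.12,.30],down(np.deg2rad(-80))); s=sense(); print(s["t"],s["force"])
im,cal=shot("wrist","w6"); spots("wrist",["bar_knob","bar_pivot","cap_seat","cap"])
for c in("side","scene"): capture(c); spots(c,["bar_knob","bar_pivot","cap_seat","jar","spray","driver"])
E
```

```text
again True [0.     0.0006] [1.4993 1.6523 0.8889]
27.0 [ 0.7323  0.1478 -0.8934]
wrist bar_knob [([0.6562, -0.2231, 0.1072], 0.88), ([0.4907, -0.1475, 0.0829], 0.46)]
wrist bar_pivot [([0.4887, -0.1448, 0.0816], 0.92)]
wrist cap_seat [([0.6677, 0.1268, 0.0338], 0.88), ([0.5957, -0.185, 0.0505], 0.87)]
wrist cap [([0.6729, 0.1245, 0.001], 0.7), ([0.5959, -0.1875, 0.0338], 0.67)]
side bar_knob [([0.6601, -0.2216, 0.1091], 0.73)]
side bar_pivot [([0.4885, -0.1429, 0.0814], 0.77)]
side cap_seat [([0.6672, 0.1279, 0.0224], 0.97), ([0.6014, -0.1879, 0.0536], 0.92), ([0.2836, -0.2072, 0.0312], 0.81)]
side jar [([0.7502, -0.0141, 0.0053], 0.67)]
side spray [([0.5712, -0.4122, 0.0012], 0.68)]
side driver [([0.4319, -0.3589, -0.002], 0.8)]
scene bar_knob []
scene bar_pivot [([0.4879, -0.1412, 0.0846], 0.97)]
scene cap_seat [([0.6025, -0.1893, 0.0529], 0.71), ([0.5879, -0.1929, 0.0423], 0.71), ([0.2856, -0.2029, 0.0294], 0.63)]
scene jar [([0.7521, -0.0144, -0.0032], 0.95)]
scene spray [([0.5661, -0.4096, 0.0011], 0.94)]
scene driver [([0.4317, -0.3598, 0.0012], 0.7)]
```

View pics/w6.png

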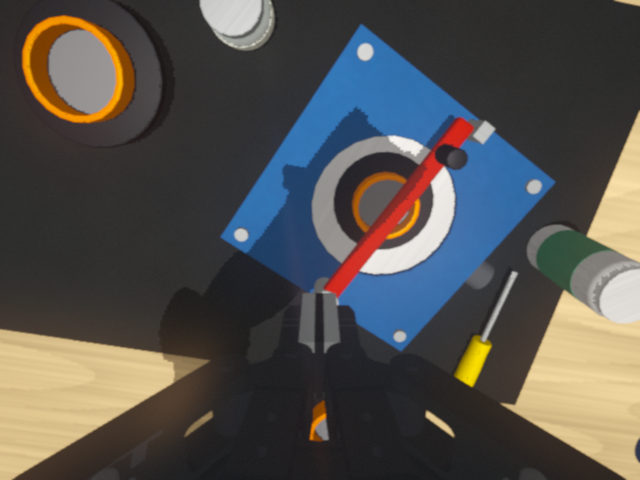

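```bash
python3 - <<'E'
from h import *
d=np.load("pics/w6.npz");cal=dict(camera_matrix=d["K"],extrinsics=d["E"])
S=ray(cal,[(366,52),(534,187),(400,337),(241,235)],.054)[:,:2]; x1=S[0]-S[3];x2=S[1]-S[2]
ang=lambda v:np.degrees(np.arctan2(v[1],v[0])); print("screw edges",ang(x1),ang(x2),np.hypot(*x1),np.hypot(*x2),"centre",S.mean(0))
im=cv2.imread("pics/w6.png"); h=cv2.cvtColor(im,cv2.COLOR_BGR2HSV); m=cv2.inRange(h,(0,170,80),(3,255,255))|cv2.inRange(h,(175,170,80),(180,255,255)); m[300:]=0
ys,xs=np.nonzero(m); Q=ray(cal,np.column_stack([xs,ys]),.089)[:,:2]; v=np.linalg.svd(Q-Q.mean(0),full_matrices=False)[2][0]; print("bar",ang(v*np.sign(v[0])),len(Q))
E
```

```text
screw edges -25.277116902738523 -24.914103618869415 0.21721365128388676 0.2168642836767556 centre [ 0.5888 -0.1906]
bar -24.877817026850916 3447
```

The bar is at −24.9° and the housing axis at −25.1°, so the joint is at about 0.00 rad and closed.

```bash
python3 -c "
from cell import *
job_done(); print(sense()['t'])"
```

```text
the job is handed in; nothing more can be done
the job is handed in; nothing more can be done
```

The cap is home in the hole and the red bar is closed over it. I handed the job in at about 27 s, with the arm clear of everything.

**What I did:** I put the closed fingertips into the cup of the smallest cap, the one in the housing. I dragged it 19–21 mm out and swept it around that arc, tracking it with the wrist camera, until it dropped at about 237°. I then pushed the bar's knob along its arc until it stopped, pushed once more to confirm, and retreated.

**Last checks:**

| Check | Measured | Needed |
|---|---|---|
| Height of `cap_seat` above the plate | about 5.5–8.6 mm by the network (12 mm in two views with the bar closed) | 6–13 mm |
| Cap axis from window centre | about 7 mm | under 30 mm |
| Tilt of the cap | flat in the pictures; angle not measured | under 0.06 rad |
| Bar angle | about 0.00 rad (bar −24.9°, housing axis −25.1°) | below 0.08 rad |
| Jar, spray can, screwdriver | moved no more than 5 mm, within network error | under 30 mm |

**Failed or disagreed:**
- **Cap tracking:** my first fit of the cup's rim was biased by the visible outer wall, and it reported a false drop. I replaced it with an outline fit before the sweep.
- **Seat height:** the network readings scatter by several mm, and the lowest falls just under the 6 mm limit. The outline fit also reads 3–4 mm low throughout, but it showed about a 12 mm drop, which matches the spigot's length.
- **Last scene view:** it missed the knob and gave a second, spurious `cap_seat` point.

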